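# Press a picture tile on a sloping easel with a hand block

### The arm

A 6-joint arm with a two-finger parallel gripper is mounted at the origin on the work surface. World frame = base frame: x ahead of the robot, y to its left, z up, the work surface at z = 0. Lengths are in m, angles in rad, forces in N, time in s.
With the tool pointing down it reaches from about 0.375 to 0.9 m from the base axis. Payload 3.1 kg.
Tool frame: the origin (TCP) lies between the finger pads; the fingertips stand 11 mm ahead of it and the grasp point (between the pads) lies 8 mm behind it; x points along the fingers, y is the direction in which the jaws open and shut, and the axes are right-handed (so a half turn about x gives the same grasp; the last joint's range is limited). The gripper opens to 87 mm and grips with 3 to 60 N. Pads are 19 mm wide; open, the fingers measure 117 mm over their backs; the gripper's body (75 mm by 190 mm) begins 51 mm behind the grasp point.
Start: joints at [1.075, 0.527, 1.433, -0, 1.181, -0.178], TCP at [0.195, 0.594, 0.234] pointing down, gripper open.
Joint ranges: [-3.08, 3.08], [-0.75, 2.2], [0.22, 2.44], [-1.43, 4.57], [0, 2.65], [-2.85, 2.85]. Speed limits (rad/s): [2.79, 2.79, 3.14, 3.14, 3.14, 3.14].

### API

Orientations are given as a unit quaternion [x, y, z, w].
In Python, from workcell import ctrl, viewer gives the robot as it stands. The module is installed in compiled form; this text tells all that it offers.
- The arm moves only by the tool carry_out, never from a script. Its argument "steps" is one flat list of numbers, 7 for each row, row after row: the shift along the tool's x, y, z in cm, then the turn, a rotation vector about the tool's x, y, z in degrees, then the opening, from 0 (shut) to 1 (fully open). A call has 1 to 10 rows; each row is the pose to reach, as a shift and turn from the pose commanded when the call began, along the tool's axes at that moment; what a row does not reach only later rows make up. A row lasts 1/12 s, in which the tool goes at most 41.7 mm and 7.16 degrees, less where a joint would pass 70% of its speed; a pose out of reach is approached as far as the arm can. A call with a gripper value outside its range is refused whole. The fingers move at their own pace and stop on an object; the grip force is fixed at half the most. Time passes only in rows, so rows that repeat a pose let the fingers close. It gives the time, the measured TCP pose, the force and the opening at its end, in the units of the state.
- ctrl.sense(): the state, without advancing time (a new reading comes with each control period).
- viewer.camera(name): name is "side" or "top"; returns the picture (420x560x3 uint8, red, green, blue); there is no depth.
- viewer.camera_info(name): a dict with "mtx" (3x3 intrinsics, pixels), "dist_coeffs" ([k1, k2, p1, p2, k3] as OpenCV has them; the pictures are not rectified), "R" (3x3) and "t" (3): a world point X has camera coordinates R X + t. Camera axes: x right, y down, z forward; pixel columns grow to the right and rows downward; lengths in m; the calibration is good to about 2 mm. A picture is of the moment at which its call begins. camera_info takes no time and is no camera call.
- ctrl.close_job(): hands the job in, once; it reports no verdict.
The state is a dict: "clock": time; "joint_positions": joint angles; "joint_velocities": joint speeds; "effort": joint torques, N m; "tool_pos": TCP position; "tool_rot": TCP orientation; "contact_force": force on the tool from outside, world axes, zero at the start; "moment": the same for the moment, N m; "width": finger opening in m.
Only numpy, scipy, OpenCV 4.12 (cv2) and the standard library are available. Lean on these libraries where they do the work, as an engineer would, in place of code of your own. Each camera call takes 0.05 s, during which the arm holds its last target.

### The job

A picture tile has just been stuck to the sloping table easel and must be pressed while the glue takes. Pick up the wooden pressing block by its red handle, tilt it to the slope, lay its cork sole flush and squarely over the whole picture, and press gently until the sprung plate under the picture has sunk about half of its 10 mm travel. Finish like that, still gripping the handle and holding the block pressed flush; do not shift the easel's slope or disturb the other things on the table.

Things in the scene. Friction and masses are not known exactly. Their poses are not given: they have to be found in the camera images.
- handle (a point): Centre of the grip on the red handle of the pressing block, a loose thing (about 0.2 kg) standing sole down on the table. The handle is an upright bar 66 mm long (along its x), 24 mm wide (along its y, the way to grip it) and 41 mm high. This point lies 42 mm above the sole, 17 mm below the handle's top; the wooden body under the handle is 90 mm (x) by 70 mm (y) and 19 mm thick. z points away from the sole. The block is the same turned half round.
- sole (a point): Centre of the flat cork underside of the pressing block, 90 mm (x) by 70 mm (y). Axes as the handle's: x along the handle, z away from the sole up through the handle.
- tile_top (a point): Centre of the picture tile's upper face on the easel, a flat rectangle 90 mm up the slope (its x, pointing uphill) by 70 mm across (its y), the same outline as the sole. z is the outward normal of the slope. White tile with blue, green and yellow picture, 10 mm thick, on a grey plate 130 by 110 mm which stands on springs over the easel's board. Point and axes move with the easel, its slope and the plate.
- board (a joint): Slope of the easel's board, rad from level (0.25 to 0.55 at the start); the board, 215 mm by 180 mm, rises away from the easel's front edge. It is clamped by stiff friction and stays where it is under a push of up to 25 N.
- pad (a joint): How far the sprung plate with the tile has sunk towards the board, in m, along the slope's normal: at rest about 0.001, stop at 0.010. Spring about 1.5 N per mm.
- board_edge (a point): Middle of the upper (far) edge of the easel's board, to see that the easel stays as set.
- block: The pressing block; origin at the centre of its sole, axes as point sole.
- tape: Yellow ring of tape lying flat, 90 mm across, 24 mm high; bystander, origin at its underside.
- pencil: Orange crayon, 10 mm thick, 150 mm long, lying; bystander.
- candle: White candle jar with wooden lid, 70 mm across, 80 mm high; bystander, origin at its underside.
- glue: White glue bottle, orange cap, 50 mm across, 130 mm high; bystander, origin at its underside.
- mug: Blue mug, 76 mm across, 90 mm high; bystander, origin at its underside.
- carton: Small cardboard box 110 x 80 x 60 mm; bystander, origin at its underside.
- driver: Screwdriver lying; bystander.
Mind the look-alikes: they are no part of the job. What is shaped like the block but green is not meant.

How it is judged:
By the outcome, as a careful person would: the job done as asked, in the order asked, and still so for the second after the job is handed in, while the arm keeps its last pose, push and grip.
It also fails if it takes over 38 s, if anything falls off the work surface, if the arm or the gripper's body presses on something with over 40 N, if the wrist force passes 120 N, or if a joint passes its speed limit or range.

## Working session

There is one attempt and no reset: what is moved stays moved. The work goes in short steps, Python scripts to look and compute and a tool call to move; the robot and the scene stay as the last step left them, time stands still between calls to the robot, and variables do not carry over. Pictures are saved under pics/ and viewed, and the job is handed in when it is done.

Besides the shell and the picture viewer there is one more tool, called after "Request:" as name(argument=value, ...) on one line, values as JSON. carry_out: Moves the arm, as the interface text tells. Its arguments: {"type":"object","properties":{"steps":{"type":"array","items":{"type":"number"}}},"required":["steps"]}

```bash
mkdir -p pics && python3 - <<'E'
from workcell import ctrl, viewer
import cv2
for n in("side","top"):
    im=viewer.camera(n); cv2.imwrite(f"pics/{n}0.png",im[:,:,::-1]); 
    i=viewer.camera_info(n); print(n,i)
print(ctrl.sense())
E
```

```text
side {'mtx': array([[389.44813841,   0.        , 281.68444455],
       [  0.        , 389.44813841, 210.27980289],
       [  0.        ,   0.        ,   1.        ]]), 'dist_coeffs': array([-0.07292419,  0.        ,  0.        ,  0.        ,  0.        ]), 'R': array([[-0.9999438 , -0.00672851, -0.00819284],
       [ 0.0017911 ,  0.65446159, -0.75609313],
       [ 0.01044928, -0.75606531, -0.65441276]]), 't': array([0.53638773, 0.06788124, 0.95864073])}
top {'mtx': array([[426.16461395,   0.        , 281.48180895],
       [  0.        , 426.16461395, 207.10963323],
       [  0.        ,   0.        ,   1.        ]]), 'dist_coeffs': array([0.00173162, 0.        , 0.        , 0.        , 0.        ]), 'R': array([[-0.01371315, -0.99989271, -0.00514884],
       [-0.99093108,  0.01427826, -0.13361034],
       [ 0.13366953,  0.00326993, -0.99102057]]), 't': array([-0.01594603,  0.55936738,  1.13185751])}
{'clock': 0.1, 'joint_positions': array([ 1.07547338e+00,  5.28374818e-01,  1.43377369e+00, -2.14354301e-07,
        1.18143554e+00, -1.78519790e-01]), 'joint_velocities': array([-0.00053266, -0.00339622, -0.0016303 ,  0.00030129,  0.00135632,
        0.00014658]), 'effort': array([-5.36253920e-04, -4.40988028e+01, -1.77151465e+01,  6.34591095e-02,
        5.33583225e-02, -5.85564339e-05]), 'tool_pos': array([0.19437713, 0.59332322, 0.23266865]), 'tool_rot': array([ 0.11087444,  0.69848663, -0.11220344,  0.69802126]), 'contact_force': array([-0.43367267,  0.14630725,  0.37163763]), 'moment': array([-0.02029977,  0.05911335, -0.07676631]), 'width': 0.08684602356236355}
```

View pics/side0.png

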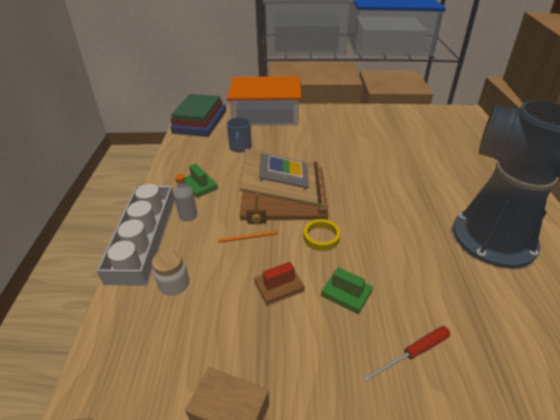

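View pics/top0.png

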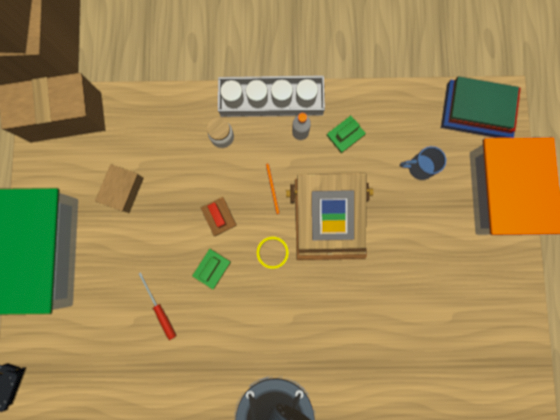

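The side view shows the red-handled block at about (279,280) and the easel at (285,180). In the top view the block is at (218,215) and the tile at (334,216). Green look-alikes are at (211,268) and (346,134) in the top view. I'll enlarge both.

```bash
python3 - <<'E'
import cv2
a=cv2.imread("pics/top0.png"); b=cv2.imread("pics/side0.png")
def crop(im,x,y,w,h,s,n):
    c=cv2.resize(im[y:y+h,x:x+w],None,fx=s,fy=s,interpolation=cv2.INTER_CUBIC)
    for k in range(0,w,10): cv2.putText(c,str(x+k),(k*s,8),0,.3,(0,0,0),1); cv2.line(c,(k*s,10),(k*s,14),(0,0,0),1)
    for k in range(0,h,10): cv2.putText(c,str(y+k),(0,k*s+4),0,.3,(0,0,0),1)
    cv2.imwrite(n,c)
crop(a,190,190,60,55,10,"pics/c1.png")
crop(a,280,165,100,100,6,"pics/c2.png")
crop(b,245,255,70,55,10,"pics/c3.png")
crop(b,230,140,110,90,6,"pics/c4.png")
E
```

```text
(no output)
```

View pics/c1.png

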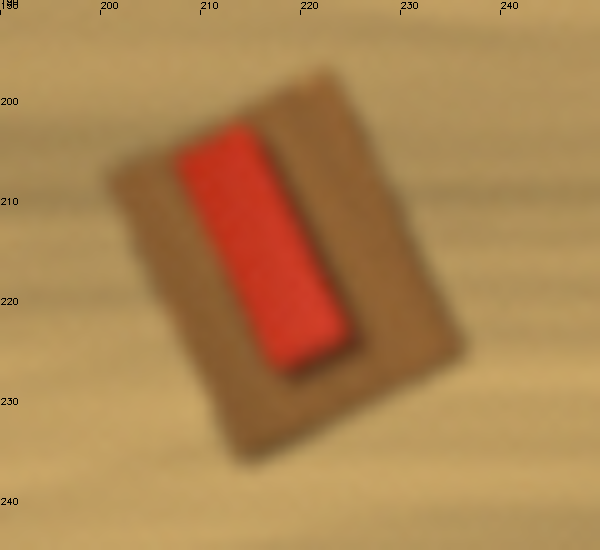

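View pics/c2.png

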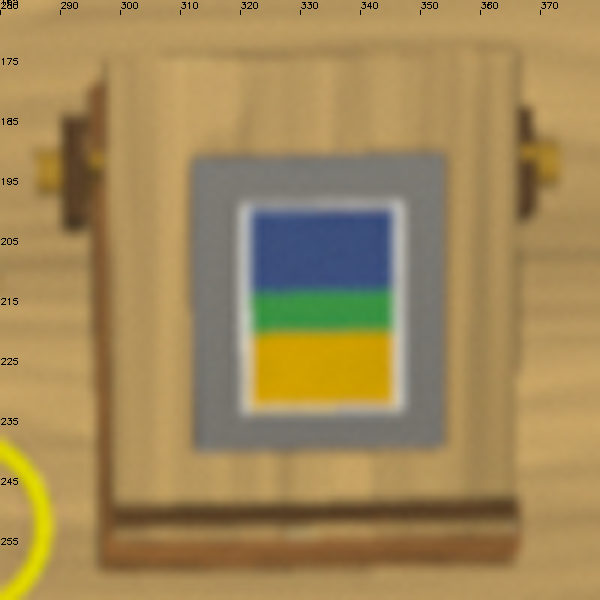

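View pics/c3.png

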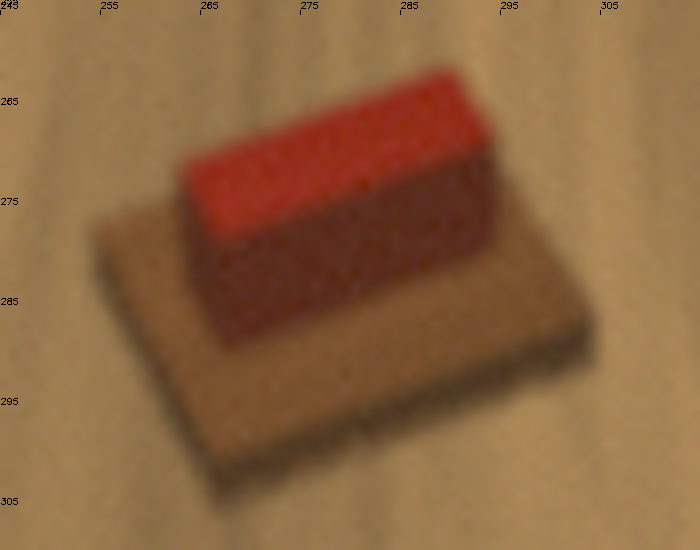

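View pics/c4.png

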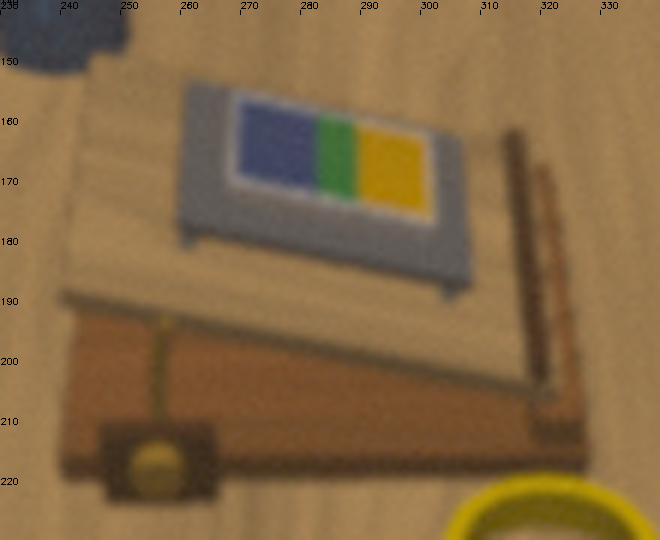

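```bash
cat > geo.py <<'E'
import numpy as np, cv2
from workcell import viewer
from scipy.optimize import least_squares
from scipy.spatial.transform import Rotation as Ro
I={n:viewer.camera_info(n) for n in("side","top")}
def proj(n,P):
    i=I[n]; P=np.asarray(P,float).reshape(-1,3)
    return cv2.projectPoints(P,cv2.Rodrigues(i["R"])[0],i["t"],i["mtx"],i["dist_coeffs"])[0].reshape(-1,2)
def px(x0,y0,s,L): return (np.array(L,float)+.5)/s-.5+[x0,y0]
def rect(a,b,z,cx=0): return np.array([[a+cx,b,z],[a+cx,-b,z],[-a+cx,-b,z],[-a+cx,b,z]])/1000
E
cat > fit.py <<'E'
from geo import *
# block: corner order matched by nearest
bt=px(190,190,10,[(108,172),(325,68),(465,350),(245,465)]); ht=px(190,190,10,[(175,160),(245,122),(352,335),(282,374)])
bs=px(245,255,10,[(95,235),(215,465),(595,318)]); hs=px(245,255,10,[(182,165),(222,240),(492,145),(452,68)])
def near(P,Q): # for each obs Q nearest P
    d=np.linalg.norm(P[None]-Q[:,None],axis=2); return (P[d.argmin(1)]-Q).ravel()
def rb(p,split=False):
    R=Ro.from_euler('z',p[2]).as_matrix(); T=lambda Q:Q@R.T+[p[0],p[1],0]
    B=T(rect(45,35,19)); H=T(rect(33,12,59))
    r=[near(proj("top",B),bt),near(proj("top",H),ht),near(proj("side",B),bs),near(proj("side",H),hs)]
    return r if split else np.concatenate(r)
# seed
best=min((least_squares(rb,[x,y,w]) for x in(.45,.5) for y in (.1,.15) for w in np.linspace(-1.5,1.5,7)),key=lambda s:s.cost)
print("block x y yaw",best.x.round(4),np.degrees(best.x[2]),best.cost)
for r in rb(best.x,1): print(r.reshape(-1,2).round(1).tolist())
# easel. order: uphill-left(+y), uphill-right, down-right, down-left  (top view left=+y)
c2=lambda L:px(280,165,6,L); c4=lambda L:px(230,140,6,L)
Tt=c2([(240,200),(404,200),(404,414),(240,414)]);Pt=c2([(192,154),(444,154),(443,449),(192,447)]);Ct=c2([(250,210),(393,210),(393,403),(252,403)])
Ts=c4([(228,186),(236,90),(433,131),(436,225)]);Ps=c4([(180,230),(188,80),(465,138),(470,280)]);Cs=c4([(240,183),(240,98),(425,137),(428,215)])
def re(p,split=False):
    R=Ro.from_euler('ZY',[p[3],-p[4]]).as_matrix(); T=lambda Q:Q@R.T+p[:3]
    A=T(rect(45,35,0));B=T(rect(65,55,-10));C=T(rect(45-p[5],35-p[6],0))
    r=[proj("top",A)-Tt,proj("top",B)-Pt,proj("top",C)-Ct,proj("side",A)-Ts,proj("side",B)-Ps,proj("side",C)-Cs]
    return r if split else np.concatenate([q.ravel() for q in r])
s=least_squares(re,[.5,-.12,.09,0,.35,5,5],loss='soft_l1')
cov=np.linalg.inv(s.jac.T@s.jac)*2*s.cost/41
print("easel",s.x.round(4),s.cost,"sd",np.sqrt(np.diag(cov)).round(4))
for r in re(s.x,1): print(r.round(1).tolist())
np.savez("fit.npz",b=best.x,e=s.x)
E
python3 fit.py
```

```text
block x y yaw [0.5408 0.1527 0.4483] 25.684709648961128 6.163837778269458
[[-0.4, -0.1], [0.5, -0.8], [0.5, -0.3], [-0.4, -0.5]]
[[-0.4, -0.7], [0.7, -0.9], [0.5, -0.4], [-0.6, -0.3]]
[[-0.5, -0.4], [0.4, 0.5], [1.2, 0.1]]
[[-0.7, 0.1], [-0.1, 0.8], [1.9, -0.5], [0.8, -0.5]]
easel [ 5.2660e-01 -1.5660e-01  1.0770e-01 -4.1000e-03  2.3110e-01  3.5274e+00
  4.4713e+00] 5.200433537478231 sd [3.00e-04 4.00e-04 6.00e-04 5.60e-03 1.06e-02 5.29e-01 5.83e-01]
[[-0.0, 0.0], [-0.0, -0.3], [-0.2, -1.1], [0.0, -0.9]]
[[-0.1, -0.3], [0.5, -0.7], [0.4, -0.0], [0.0, 0.7]]
[[0.0, -0.3], [0.1, -0.5], [-0.1, -0.6], [-0.2, -0.4]]
[[0.5, -0.1], [0.2, 0.8], [0.1, 0.4], [0.4, 0.1]]
[[-0.5, -1.0], [0.4, 0.0], [0.7, -0.5], [1.6, 0.2]]
[[-0.1, -0.3], [0.7, 0.6], [0.2, 0.1], [0.4, 0.5]]
```

```bash
python3 - <<'E'
import cv2
b=cv2.imread("pics/side0.png");a=cv2.imread("pics/top0.png")
for im,x,y,w,h,s,n in((b,236,145,60,60,10,"d1"),(b,280,145,50,60,10,"d2")):
    c=cv2.resize(im[y:y+h,x:x+w],None,fx=s,fy=s,interpolation=cv2.INTER_CUBIC)
    c=cv2.convertScaleAbs(c,alpha=1.5); 
    for k in range(0,h,10): cv2.putText(c,str(k*s),(0,k*s+4),0,.3,(255,255,255),1)
    for k in range(0,w,10): cv2.putText(c,str(k*s),(k*s,8),0,.3,(255,255,255),1)
    cv2.imwrite(f"pics/{n}.png",c)
E
```

```text
(no output)
```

View pics/d1.png

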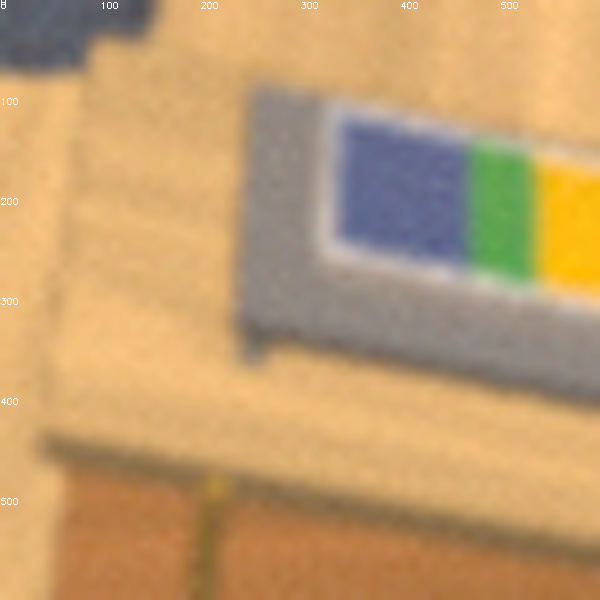

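View pics/d2.png

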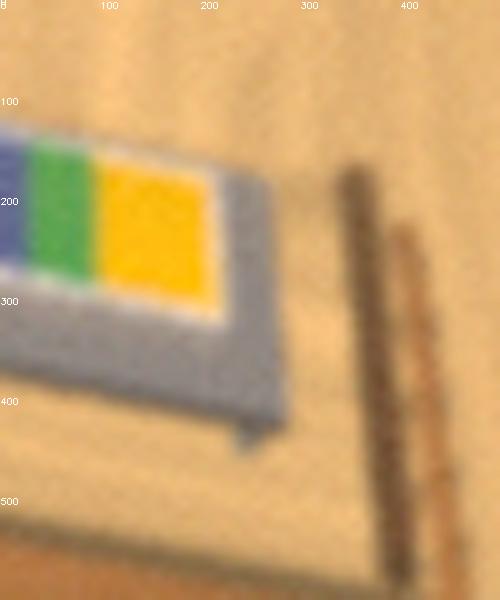

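```bash
cat > fit2.py <<'E'
from geo import *
c2=lambda L:px(280,165,6,L); d1=lambda L:px(236,145,10,L).tolist(); d2=lambda L:px(280,145,10,L).tolist()
Tt=c2([(240,200),(404,200),(404,414),(240,414)]);Pt=c2([(192,154),(444,154),(443,449),(192,447)]);Ct=c2([(250,210),(393,210),(393,403),(252,403)])
Ts=np.array(d1([(320,258),(325,100)])+d2([(218,165),(225,325)]))
Ps=np.array(d1([(235,318),(248,85)])+d2([(267,175),(285,410)]))
Cs=np.array(d1([(335,240),(340,118)])+d2([(208,182),(210,305)]))
Bt=c2([(104,57),(518,52)]); Bs=np.array(d1([(40,433)])); L=np.array(d1([(210,468),(400,503),(590,540)])+d2([(300,570)]))
def re(p,split=False):
    R=Ro.from_euler('ZY',[p[3],-p[4]]).as_matrix(); T=lambda Q:Q@R.T+p[:3]
    A=T(rect(45,35,0));B=T(rect(65,55,-10));C=T(rect(45-p[5],35-p[6],0))
    D=T(np.array([[p[7],90,-p[8]],[p[7],-90,-p[8]],[p[7]-215,90,-p[8]]])/1000)
    q=proj("side",D); v=q[2]-q[0]; v/=np.linalg.norm(v); w=L-q[0]
    r=[proj("top",A)-Tt,proj("top",B)-Pt,proj("top",C)-Ct,proj("side",A)-Ts,proj("side",B)-Ps,proj("side",C)-Cs,
       proj("top",D[:2])-Bt,q[:1]-Bs,w[:,0]*v[1]-w[:,1]*v[0]]
    if cal: # per-camera pixel bias
        for k in (0,1,2,6): r[k]=r[k]+p[9:11]
        for k in (3,4,5,7): r[k]=r[k]+p[11:13]
        r[8]=r[8]-(p[11]*v[1]-p[12]*v[0]); r.append(p[9:]/.5)
    return r if split else np.concatenate([q.ravel() for q in r])
for cal in (0,1):
    s=least_squares(re,[.5,-.12,.09,0,.35,5,5,100,30]+[0]*4*cal,loss='soft_l1')
    cov=np.linalg.inv(s.jac.T@s.jac)*2*s.cost/47
    print("easel",s.x.round(4),s.cost,"sd",np.sqrt(np.diag(cov)).round(4)[:5])
for r in re(s.x,1): print(r.round(1).tolist())
x=s.x; R=Ro.from_euler('ZY',[x[3],-x[4]]).as_matrix()
print("front edge z",(R@[(x[7]-215)/1000,0,-x[8]/1000]+x[:3]))
E
python3 fit2.py
```

```text
easel [ 5.270000e-01 -1.564000e-01  1.089000e-01 -1.900000e-03  2.401000e-01
  3.345000e+00  5.178000e+00  1.059161e+02  3.026960e+01] 7.142886421189241 sd [0.0004 0.0004 0.0007 0.005  0.0091]
easel [ 5.269000e-01 -1.565000e-01  1.088000e-01 -5.000000e-04  2.420000e-01
  3.352500e+00  5.182000e+00  1.063688e+02  3.024880e+01 -7.440000e-02
  4.443000e-01 -4.703000e-01 -7.980000e-02] 4.359595100823464 sd [0.0007 0.0007 0.001  0.0037 0.0069]
[[-0.2, 0.3], [-0.1, -0.0], [-0.2, -0.9], [-0.0, -0.6]]
[[-0.3, 0.0], [0.5, -0.6], [0.4, 0.1], [0.0, 1.0]]
[[0.2, -0.0], [-0.3, -0.4], [-0.4, -0.3], [0.0, -0.0]]
[[0.0, -0.3], [0.4, 0.3], [-0.1, 0.5], [0.0, -0.2]]
[[-0.5, -0.1], [0.3, -0.7], [0.8, -0.2], [0.9, 0.6]]
[[-0.1, 0.5], [0.1, -0.2], [-0.3, -0.4], [0.2, 0.4]]
[[0.3, 0.1], [0.3, -0.1]]
[[-0.0, 0.2]]
[-0.0, 0.1, -0.0, -0.2]
[-0.1, 0.9, -0.9, -0.2]
front edge z [ 0.42867801 -0.15650185  0.05335911]
```

```bash
cat > plan.py <<'E'
from geo import *
from workcell import ctrl
def toolR(yaw,slope=0,flip=False):
    # block frame R: z=normal; tool x=-z_b, tool y=+-y_b
    B=Ro.from_euler('ZY',[yaw,-slope]).as_matrix()
    s=-1 if flip else 1
    X=-B[:,2]; Y=s*B[:,1]; return np.column_stack([X,Y,np.cross(X,Y)])
def step(p,R):
    s=ctrl.sense(); Rm=Ro.from_quat(s["tool_rot"]).as_matrix()
    d=Rm.T@(np.asarray(p)-s["tool_pos"])*100; r=np.degrees(Ro.from_matrix(Rm.T@R).as_rotvec())
    print("shift cm",d.round(2),"rot deg",r.round(2),"rows>=",max(np.linalg.norm(d)/4.17,np.linalg.norm(r)/7.16).round(1))
def show():
    s=ctrl.sense(); print({k:np.round(s[k],4) for k in("clock","tool_pos","contact_force","moment","width","joint_positions")})
    print(Ro.from_quat(s["tool_rot"]).as_matrix().round(3).tolist())
E
python3 - <<'E'
from plan import *
show()
for f in(0,1):
    step([.541,.153,.13],toolR(.448,0,f)); print(toolR(0,.25,f).round(2).tolist())
E
```

```text
{'clock': np.float64(0.1), 'tool_pos': array([0.1944, 0.5933, 0.2327]), 'contact_force': array([-0.4337,  0.1463,  0.3716]), 'moment': array([-0.0203,  0.0591, -0.0768]), 'width': np.float64(0.0868), 'joint_positions': array([ 1.0755,  0.5284,  1.4338, -0.    ,  1.1814, -0.1785])}
[[-0.001, 0.312, 0.95], [-0.002, 0.95, -0.312], [-1.0, -0.002, -0.0]]
shift cm [ 10.31 -31.02  46.66] rot deg [-43.82  -0.06   0.1 ] rows>= 13.7
[[0.25, -0.0, 0.97], [0.0, 1.0, 0.0], [-0.97, 0.0, 0.25]]
shift cm [ 10.31 -31.02  46.66] rot deg [1.3618e+02 1.2000e-01 8.0000e-02] rows>= 19.0
[[0.25, 0.0, -0.97], [0.0, -1.0, 0.0], [-0.97, -0.0, -0.25]]
```

Request:
carry_out(steps=[0.6,-3.0,4.6,-4.4,0,0,1,1.4,-6.0,9.2,-8.8,0,0,1,2.1,-9.0,13.8,-13.2,0,0,1,2.8,-12.0,18.0,-17.6,0,0,1,3.5,-15.0,22.5,-22,0,0,1,4.2,-18,27,-26.4,0,0,1,5,-20.5,31,-30.8,0,0,1,6,-23,35,-35.2,0,0,1,7,-26,39,-39.6,0,0,1,8,-28.5,43,-43.8,0,0,1])

```text
clock: 0.93
tool_pos: [0.4509, 0.2687, 0.1729]
tool_rot: [-0.158, 0.689, 0.158, 0.689]
contact_force: [0.5, 0.0, 0.7]
width: 0.0869
```

```bash
python3 - <<'E'
from plan import *
show()
step([.541,.153,.13],toolR(.448)); step([.541,.153,.036],toolR(.448))
E
```

```text
{'clock': np.float64(0.9333), 'tool_pos': array([0.4509, 0.2687, 0.1729]), 'contact_force': array([0.5391, 0.037 , 0.6797]), 'moment': array([ 0.1189, -0.0042,  0.0231]), 'width': np.float64(0.0869), 'joint_positions': array([ 3.2430e-01,  4.7930e-01,  1.7442e+00,  1.0000e-04,  9.1840e-01,
       -1.6980e+00])}
[[-0.0, -0.436, 0.9], [-0.0, 0.9, 0.436], [-1.0, 0.0, -0.0]]
shift cm [  4.29 -14.34   3.07] rot deg [ 0.19 -0.02 -0.01] rows>= 3.7
shift cm [ 13.69 -14.34   3.07] rot deg [ 0.19 -0.02 -0.01] rows>= 4.8
```

Request:
carry_out(steps=[2,-4,1,0.2,0,0,1,3,-8,2,0.2,0,0,1,4,-12,3,0.2,0,0,1,4.3,-14,3,0.2,0,0,1,4.3,-14,3,0.2,0,0,1,4.3,-14,3,0.2,0,0,1])

```text
clock: 1.43
tool_pos: [0.538, 0.1559, 0.1295]
tool_rot: [-0.154, 0.691, 0.155, 0.689]
contact_force: [-0.9, 0.3, 0.3]
width: 0.0869
```

```bash
python3 - <<'E'
from plan import *
show()
step([.541,.153,.036],toolR(.448))
for n in("side","top"): cv2.imwrite(f"pics/{n}1.png",viewer.camera(n)[:,:,::-1])
a=cv2.imread("pics/top1.png")[160:280,150:300]; b=cv2.imread("pics/side1.png")[180:330,200:350]
cv2.imwrite("pics/e1.png",np.hstack([cv2.resize(a,(500,400)),cv2.resize(b[:120],(500,400))])[:, :].copy()[:, :800]) 
E
```

```text
{'clock': np.float64(1.4333), 'tool_pos': array([0.538 , 0.1559, 0.1295]), 'contact_force': array([-0.8952,  0.2977,  0.2799]), 'moment': array([ 0.032 ,  0.0617, -0.0303]), 'width': np.float64(0.0869), 'joint_positions': array([ 8.2400e-02,  5.8500e-01,  1.6895e+00,  4.0000e-04,  8.6890e-01,
       -1.9295e+00])}
[[-0.002, -0.427, 0.904], [0.0, 0.904, 0.427], [-1.0, 0.001, -0.002]]
shift cm [ 9.35 -0.4   0.17] rot deg [-0.41 -0.09 -0.05] rows>= 2.2
```

View pics/side1.png

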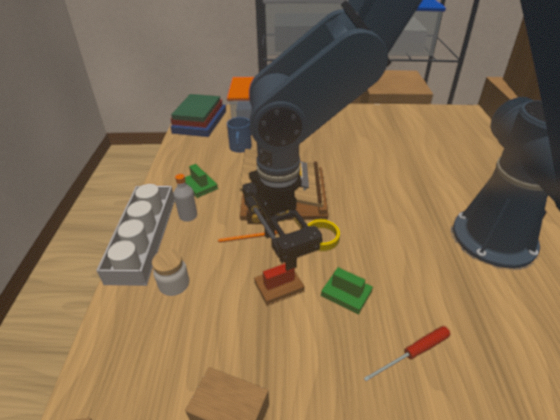

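View pics/top1.png

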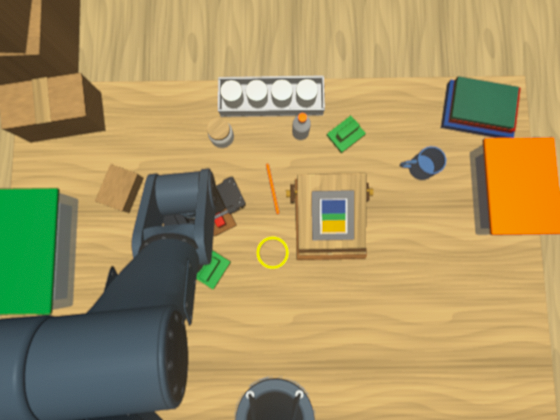

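The gripper hangs over the red handle: side view finger at (290,258), handle at (279,275). The top view shows the handle end between the fingers. I'll descend and close.

Request:
carry_out(steps=[3,-0.4,0.2,-0.4,0,0,1,6,-0.4,0.2,-0.4,0,0,1,8,-0.4,0.2,-0.4,0,0,1,9.3,-0.4,0.2,-0.4,0,0,1,9.3,-0.4,0.2,-0.4,0,0,1,9.3,-0.4,0.2,-0.4,0,0,1])

```text
clock: 2.03
tool_pos: [0.5401, 0.1559, 0.0372]
tool_rot: [-0.159, 0.69, 0.159, 0.688]
contact_force: [0.1, -0.5, 0.5]
width: 0.0869
```

```bash
python3 - <<'E'
from plan import *
show()
step([.541,.153,.036],toolR(.448))
E
```

```text
{'clock': np.float64(2.0333), 'tool_pos': array([0.5401, 0.1559, 0.0372]), 'contact_force': array([ 0.0714, -0.4523,  0.4615]), 'moment': array([ 0.0062,  0.0112, -0.0036]), 'width': np.float64(0.0869), 'joint_positions': array([ 8.2100e-02,  7.3890e-01,  1.7281e+00,  2.0000e-04,  6.7630e-01,
       -1.9422e+00])}
[[-0.002, -0.438, 0.899], [-0.0, 0.899, 0.438], [-1.0, 0.001, -0.001]]
shift cm [ 0.12 -0.3  -0.05] rot deg [ 0.31 -0.08 -0.04] rows>= 0.1
```

Request:
carry_out(steps=[0.1,-0.3,0,0.3,0,0,1,0.1,-0.3,0,0.3,0,0,1,0.1,-0.3,0,0.3,0,0,1])

```text
clock: 2.28
tool_pos: [0.5434, 0.152, 0.0376]
tool_rot: [-0.157, 0.689, 0.156, 0.69]
contact_force: [-0.2, 0.0, -0.3]
width: 0.0873
```

```bash
python3 - <<'E'
from plan import *
show()
step([.541,.153,.036],toolR(.448))
E
```

```text
{'clock': np.float64(2.2833), 'tool_pos': array([0.5434, 0.152 , 0.0376]), 'contact_force': array([-0.2082,  0.0044, -0.2571]), 'moment': array([ 0.0156,  0.049 , -0.0093]), 'width': np.float64(0.0873), 'joint_positions': array([ 0.0748,  0.739 ,  1.7255,  0.    ,  0.6747, -1.9422])}
[[0.002, -0.431, 0.902], [0.0, 0.902, 0.431], [-1.0, -0.001, 0.002]]
shift cm [ 0.16  0.19 -0.18] rot deg [-0.11  0.13  0.05] rows>= 0.1
```

Request:
carry_out(steps=[0.1,0,0,0,0,0,0.6,0.1,0,0,0,0,0,0.3,0.1,0,0,0,0,0,0.15,0.1,0,0,0,0,0,0,0.1,0,0,0,0,0,0,0.1,0,0,0,0,0,0,0.1,0,0,0,0,0,0])

```text
clock: 2.87
tool_pos: [0.5426, 0.1518, 0.0353]
tool_rot: [-0.156, 0.69, 0.156, 0.69]
contact_force: [-1.2, 0.3, -0.9]
width: 0.0481
```

Request:
carry_out(steps=[0,0,0,0,0,0,0])

```text
clock: 2.95
tool_pos: [0.5426, 0.1518, 0.0353]
tool_rot: [-0.156, 0.69, 0.156, 0.69]
contact_force: [0.2, 1.0, -0.3]
width: 0.0415
```

```bash
python3 - <<'E'
from plan import *
show()
E
```

```text
{'clock': np.float64(2.95), 'tool_pos': array([0.5426, 0.1518, 0.0353]), 'contact_force': array([ 0.2422,  1.0113, -0.2861]), 'moment': array([ 0.1298, -0.0016,  0.0173]), 'width': np.float64(0.0415), 'joint_positions': array([ 0.0744,  0.7429,  1.7264, -0.    ,  0.6725, -1.9422])}
[[-0.0, -0.431, 0.902], [-0.0, 0.902, 0.431], [-1.0, 0.0, -0.0]]
```

Request:
carry_out(steps=[0,0,0,0,0,0,0,0,0,0,0,0,0,0,0,0,0,0,0,0,0,0,0,0,0,0,0,0,0,0,0,0,0,0,0])

```text
clock: 3.37
tool_pos: [0.5426, 0.1518, 0.0353]
tool_rot: [-0.156, 0.69, 0.156, 0.69]
contact_force: [0.9, 0.8, 0.9]
width: 0.0236
```

```bash
python3 - <<'E'
from plan import *
show()
E
```

```text
{'clock': np.float64(3.3667), 'tool_pos': array([0.5426, 0.1518, 0.0353]), 'contact_force': array([0.8759, 0.7729, 0.9254]), 'moment': array([ 0.0571,  0.0531, -0.0354]), 'width': np.float64(0.0236), 'joint_positions': array([ 7.4500e-02,  7.4280e-01,  1.7264e+00,  1.0000e-04,  6.7250e-01,
       -1.9422e+00])}
[[-0.0, -0.431, 0.902], [0.0, 0.902, 0.431], [-1.0, 0.0, -0.0]]
```

Request:
carry_out(steps=[-2,0,0,0,0,0,0,-5,0,0,0,0,0,0,-9,0,0,0,0,0,0,-13,0,0,0,0,0,0,-16,0,0,0,0,0,0,-18,0,0,0,0,0,0,-18,0,0,0,0,0,0,-18,0,0,0,0,0,0,-18,0,0,0,0,0,0])

```text
clock: 4.12
tool_pos: [0.5411, 0.1516, 0.2137]
tool_rot: [-0.156, 0.691, 0.157, 0.688]
contact_force: [-0.4, 0.0, -2.5]
width: 0.0243
```

```bash
cat >> plan.py <<'E'
def tcp(h,tile=(.527,-.1565,.109),sl=.25,off=.0353,ex=0,ey=0):
    R=Ro.from_euler('Y',-sl).as_matrix(); return np.array(tile)+R@[ex,ey,h+off]
E
python3 - <<'E'
from plan import *
show()
step(tcp(.06),toolR(0,.25))
cv2.imwrite(f"pics/side2.png",viewer.camera("side")[:,:,::-1])
E
```

```text
{'clock': np.float64(4.1167), 'tool_pos': array([0.5411, 0.1516, 0.2137]), 'contact_force': array([-0.3814,  0.0226, -2.5088]), 'moment': array([ 0.1112,  0.0366, -0.0029]), 'width': np.float64(0.0243), 'joint_positions': array([ 7.4400e-02,  4.6880e-01,  1.6114e+00, -1.0000e-04,  1.0650e+00,
       -1.9422e+00])}
[[-0.004, -0.431, 0.902], [-0.0, 0.902, 0.431], [-1.0, 0.001, -0.003]]
shift cm [  1.26 -26.18 -16.69] rot deg [ 25.41 -14.3   -3.22] rows>= 7.5
```

View pics/side2.png

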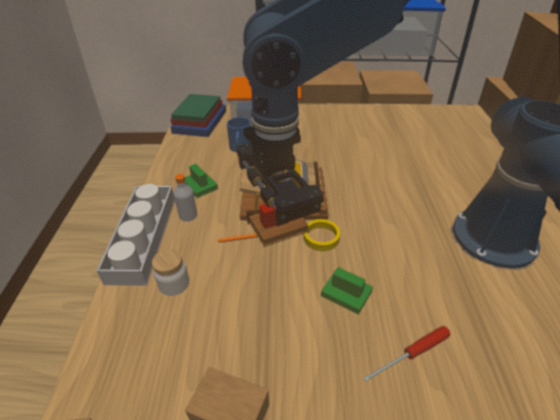

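The block is in the grip and clear of the table, its body at about (278,225). Next I'll carry it over and tilt it.

Request:
carry_out(steps=[0,-3,-2,3,-2,-0.3,0,0,-6,-4,6,-4,-0.7,0,0.3,-9,-6,9,-5,-1,0,0.3,-12,-8,12,-7,-1.5,0,0.5,-15,-10,15,-9,-2,0,0.6,-18,-12,18,-11,-2.5,0,0.8,-21,-14,21,-12,-2.8,0,1,-24,-15.5,24,-13.5,-3,0,1.2,-26,-16.7,25.4,-14.3,-3.2,0,1.2,-26,-16.7,25.4,-14.3,-3.2,0])

```text
clock: 5.0
tool_pos: [0.503, -0.1591, 0.2012]
tool_rot: [0.002, 0.613, -0.002, 0.79]
contact_force: [-0.8, 0.2, -2.3]
width: 0.024
```

Request:
carry_out(steps=[0,0,0,0,0,0,0,0,0,0,0,0,0,0,0,0,0,0,0,0,0,0,0,0,0,0,0,0])

```text
clock: 5.33
tool_pos: [0.5039, -0.1533, 0.2029]
tool_rot: [-0.0, 0.613, 0.001, 0.79]
contact_force: [-0.1, -0.7, -2.0]
width: 0.0238
```

```bash
python3 - <<'E'
from plan import *
show()
step(tcp(.06),toolR(0,.25))
step(tcp(.025),toolR(0,.25))
for n in("side","top"): cv2.imwrite(f"pics/{n}3.png",viewer.camera(n)[:,:,::-1])
E
```

```text
{'clock': np.float64(5.3333), 'tool_pos': array([ 0.5039, -0.1533,  0.2029]), 'contact_force': array([-0.1209, -0.6867, -1.9718]), 'moment': array([0.0246, 0.2651, 0.0228]), 'width': np.float64(0.0238), 'joint_positions': array([-0.5888,  0.3665,  1.8848,  0.2218,  0.6924, -2.3188])}
[[0.25, -0.002, 0.968], [0.002, 1.0, 0.002], [-0.968, 0.002, 0.25]]
shift cm [ 0.14 -0.32 -0.08] rot deg [ 0.11  0.13 -0.12] rows>= 0.1
shift cm [ 3.64 -0.33 -0.09] rot deg [ 0.11  0.13 -0.12] rows>= 0.9
```

View pics/side3.png

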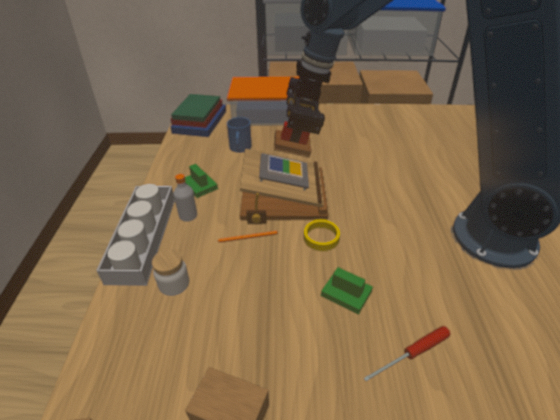

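View pics/top3.png

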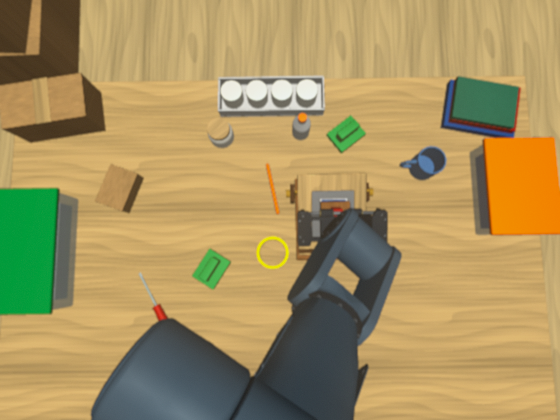

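Request:
carry_out(steps=[1.2,-0.3,-0.1,0.1,0.1,-0.1,0,2.4,-0.3,-0.1,0.1,0.1,-0.1,0,3.6,-0.3,-0.1,0.1,0.1,-0.1,0,3.6,-0.3,-0.1,0.1,0.1,-0.1,0,3.6,-0.3,-0.1,0.1,0.1,-0.1,0,3.6,-0.3,-0.1,0.1,0.1,-0.1,0,3.6,-0.3,-0.1,0.1,0.1,-0.1,0])

```text
clock: 6.02
tool_pos: [0.5125, -0.1578, 0.169]
tool_rot: [-0.0, 0.612, -0.001, 0.791]
contact_force: [-0.6, -0.3, -2.6]
width: 0.024
```

```bash
cat > shot.py <<'E'
import sys
from plan import *
k=sys.argv[1]; show()
for n,x,y,w,h in(("side",236,110,80,75),("top",280,165,80,75)):
    im=viewer.camera(n)[:,:,::-1]; cv2.imwrite(f"pics/{n}{k}.png",im)
    if n=="side":
        c=cv2.resize(im[y:y+h,x:x+w],None,fx=8,fy=8,interpolation=cv2.INTER_CUBIC)
        c=cv2.convertScaleAbs(c,alpha=1.5)
        for j in range(0,w,10): cv2.putText(c,str(j*8),(j*8,8),0,.3,(255,255,255),1)
        for j in range(0,h,10): cv2.putText(c,str(j*8),(0,j*8+4),0,.3,(255,255,255),1)
        cv2.imwrite(f"pics/f{k}.png",c)
E
python3 shot.py 4
```

```text
{'clock': np.float64(6.0167), 'tool_pos': array([ 0.5125, -0.1578,  0.169 ]), 'contact_force': array([-0.6409, -0.3349, -2.6002]), 'moment': array([ 0.004 ,  0.2991, -0.0199]), 'width': np.float64(0.024), 'joint_positions': array([-0.5846,  0.436 ,  1.8974,  0.2416,  0.6086, -2.339 ])}
[[0.25, 0.001, 0.968], [-0.002, 1.0, -0.001], [-0.968, -0.001, 0.25]]
```

View pics/f4.png

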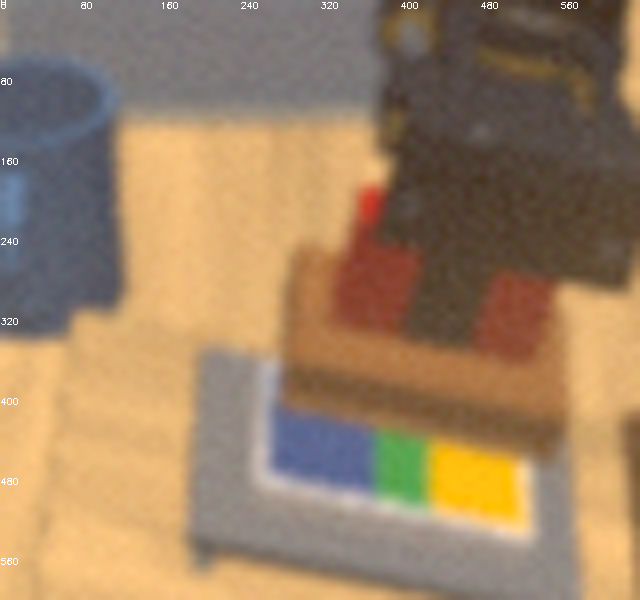

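```bash
python3 - <<'E'
import cv2
im=cv2.imread("pics/top4.png")
cv2.imwrite("pics/t4.png",cv2.convertScaleAbs(cv2.resize(im[170:250,290:380],None,fx=7,fy=7,interpolation=cv2.INTER_CUBIC),alpha=1.4))
E
```

```text
(no output)
```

View pics/t4.png

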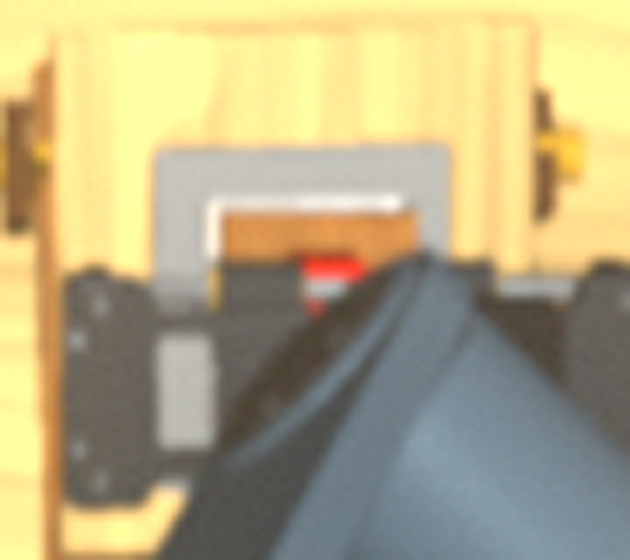

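```bash
cat > blk.py <<'E'
from plan import *
def blockfit(side,top,verbose=1):
    # side/top: list of (pix, local mm)
    Ss=np.array([a for a,b in side]);Ls=np.array([b for a,b in side])/1000
    St=np.array([a for a,b in top]);Lt=np.array([b for a,b in top])/1000
    def f(p):
        R=Ro.from_euler('ZYX',[p[3],-p[4],p[5]]).as_matrix()
        r=[(proj("side",Ls@R.T+p[:3])-Ss).ravel()]
        if len(St): r.append((proj("top",Lt@R.T+p[:3])-St).ravel())
        r.append([p[3]/.01,p[5]/.01])  # yaw, roll held near tool's
        return np.concatenate(r)
    s=least_squares(f,[.52,-.156,.13,0,.25,0]); sd=np.sqrt(np.diag(np.linalg.inv(s.jac.T@s.jac)))*.4
    print("block sole",s.x.round(4),"sd",sd.round(4)); print(f(s.x).reshape(-1,2).round(1).tolist())
E
python3 - <<'E'
from blk import *
F=lambda u,v:px(236,110,8,[(u,v)])[0]; T=lambda u,v:px(290,170,7,[(u,v)])[0]
side=[(F(285,365),(45,35,19)),(F(295,245),(45,-35,19)),(F(562,420),(-45,35,19)),(F(280,402),(45,35,0)),(F(553,458),(-45,35,0)),
 (F(332,325),(33,12,19)),(F(535,360),(-33,12,19))]
top=[(T(222,210),(45,35,19)),(T(418,210),(45,-35,19))]
blockfit(side,top); blockfit(side,[])
s=ctrl.sense(); R=Ro.from_quat(s["tool_rot"]).as_matrix(); print("pred sole",s["tool_pos"]+R[:,0]*.0353-.0012*np.array([.97,0,.25]))
E
```

```text
block sole [ 5.208e-01 -1.564e-01  1.374e-01 -1.600e-03  2.306e-01 -2.000e-04] sd [0.0004 0.0008 0.0007 0.0038 0.0106 0.0039]
[[0.4, -0.8], [-0.0, -0.6], [1.5, -0.7], [-0.5, 0.9], [0.6, 0.8], [-0.4, 0.1], [-0.1, 0.8], [-0.1, -0.6], [0.5, -0.9], [-0.2, -0.0]]
block sole [ 0.5213 -0.1814  0.1214 -0.0009  0.2277 -0.0009] sd [0.0004 0.0073 0.0047 0.0039 0.011  0.0039]
[[0.7, -0.8], [0.1, -0.2], [0.7, -1.0], [-0.2, 0.8], [-0.1, 0.3], [-0.4, 0.2], [-0.8, 0.7], [-0.1, -0.1]]
pred sole [ 0.520115   -0.15794869  0.13454473]
```

Request:
carry_out(steps=[0.5,0.1,0,0,-0.3,0,0,1,0.1,0,0,-0.3,0,0,1.5,0.1,0,0,-0.3,0,0,2,0.1,0,0,-0.3,0,0,2,0.1,0,0,-0.3,0,0,2,0.1,0,0,-0.3,0,0])

```text
clock: 6.62
tool_pos: [0.517, -0.1566, 0.1482]
tool_rot: [0.001, 0.611, -0.001, 0.792]
contact_force: [0.6, -0.5, -2.0]
width: 0.0239
```

```bash
python3 shot.py 5;  python3 -c "
from plan import *
step(tcp(0),toolR(0,.255))"
```

```text
{'clock': np.float64(6.6167), 'tool_pos': array([ 0.517 , -0.1566,  0.1482]), 'contact_force': array([ 0.5989, -0.4924, -2.0351]), 'moment': array([0.0411, 0.2916, 0.022 ]), 'width': np.float64(0.0239), 'joint_positions': array([-0.5789,  0.4777,  1.9081,  0.2653,  0.5557, -2.3596])}
[[0.253, 0.002, 0.967], [-0.0, 1.0, -0.002], [-0.967, 0.0, 0.253]]
shift cm [ 0.56  0.03 -0.04] rot deg [-0.09  0.11  0.05] rows>= 0.1
```

View pics/f5.png

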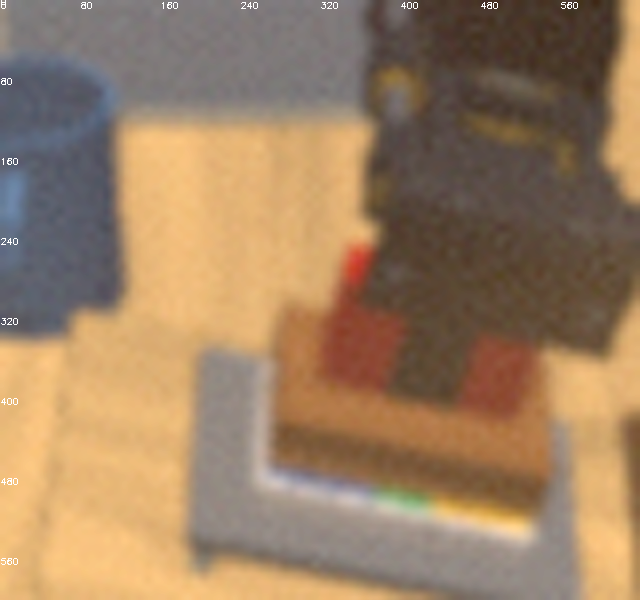

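```bash
cat > z.py <<'E'
import cv2,sys
k=sys.argv[1]; x,y,w,h,s=262,155,48,30,16
im=cv2.imread(f"pics/side{k}.png"); c=cv2.convertScaleAbs(cv2.resize(im[y:y+h,x:x+w],None,fx=s,fy=s,interpolation=cv2.INTER_CUBIC),alpha=1.6)
for j in range(0,w,5): cv2.putText(c,str(j*s),(j*s,8),0,.3,(255,255,255),1); cv2.line(c,(j*s,10),(j*s,h*s),(90,90,90),1)
for j in range(0,h,5): cv2.putText(c,str(j*s),(0,j*s+4),0,.3,(255,255,255),1)
cv2.imwrite(f"pics/z{k}.png",c)
E
python3 z.py 5
```

```text
(no output)
```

View pics/z5.png

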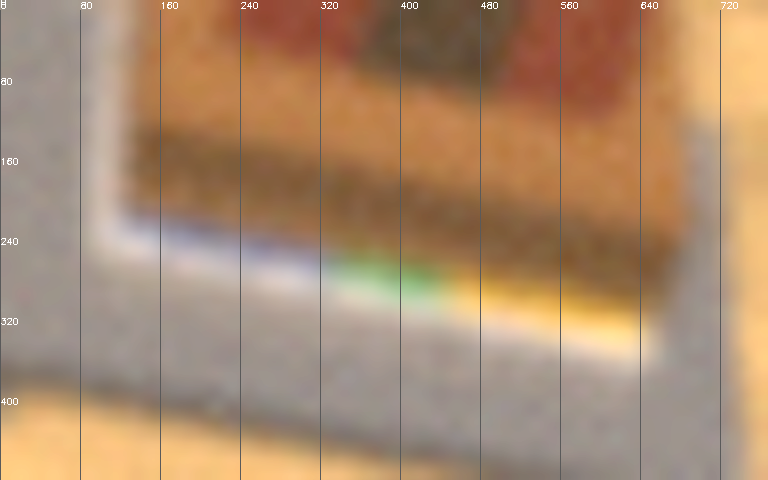

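```bash
python3 - <<'E'
from plan import *
s=ctrl.sense(); Rt=Ro.from_quat(s["tool_rot"]).as_matrix()
B=np.column_stack([Rt[:,2],Rt[:,1],-Rt[:,0]])
sole=s["tool_pos"]+Rt[:,0]*.0353
z=lambda P:((proj("side",P)+.5-[262,155])*16-.5).round(0).tolist()
print("sole",sole)
print("sole corners",z(rect(45,35,0)@B.T+sole),"top face",z(rect(45,35,19)@B.T+sole))
R=Ro.from_euler('Y',-.25).as_matrix()
print("tile",z(rect(45,35,0)@R.T+[.5269,-.1565,.1088]))
print("1mm x", np.diff(z([[.52,-.156,.11],[.53,-.156,.11]]),axis=0))
E
```

```text
sole [ 0.52614485 -0.15684414  0.11460738]
sole corners [[108.0, 214.0], [123.0, -29.0], [647.0, 86.0], [661.0, 332.0]] top face [[136.0, 115.0], [149.0, -124.0], [679.0, -7.0], [695.0, 236.0]]
tile [[104.0, 247.0], [119.0, 4.0], [642.0, 115.0], [656.0, 361.0]]
1mm x [[-62.   0.]]
```

Request:
carry_out(steps=[0.2,0,0,0,-0.3,0,0,0.4,0,0,0,-0.3,0,0,0.4,0,0,0,-0.3,0,0,0.4,0,0,0,-0.3,0,0])

```text
clock: 7.05
tool_pos: [0.5181, -0.1568, 0.145]
tool_rot: [0.0, 0.609, -0.001, 0.793]
contact_force: [-0.1, 0.0, -3.6]
width: 0.024
```

Request:
carry_out(steps=[0.1,0,0,0,0,0,0,0.1,0,0,0,0,0,0,0.1,0,0,0,0,0,0])

```text
clock: 7.3
tool_pos: [0.5184, -0.1568, 0.1441]
tool_rot: [0.0, 0.609, -0.001, 0.794]
contact_force: [-0.7, -0.3, -3.1]
width: 0.0237
```

Request:
carry_out(steps=[0.1,0,0,0,0,0,0,0.1,0,0,0,0,0,0,0.1,0,0,0,0,0,0])

```text
clock: 7.55
tool_pos: [0.5186, -0.1568, 0.143]
tool_rot: [0.0, 0.609, -0.001, 0.793]
contact_force: [-0.1, 0.7, -3.1]
width: 0.0238
```

Request:
carry_out(steps=[0.1,0,0,0,0,0,0,0.1,0,0,0,0,0,0,0.1,0,0,0,0,0,0])

```text
clock: 7.8
tool_pos: [0.5189, -0.1568, 0.1421]
tool_rot: [0.0, 0.609, -0.001, 0.794]
contact_force: [0.5, 1.3, -2.8]
width: 0.0238
```

```bash
python3 shot.py 6; python3 z.py 6; python3 -c "
from plan import *
step(tcp(0),toolR(0,.26))"
```

```text
{'clock': np.float64(7.8), 'tool_pos': array([ 0.5189, -0.1568,  0.1421]), 'contact_force': array([ 0.5242,  1.3009, -2.8371]), 'moment': array([0.0858, 0.28  , 0.0327]), 'width': np.float64(0.0238), 'joint_positions': array([-0.5786,  0.4903,  1.913 ,  0.2806,  0.534 , -2.3751])}
[[0.259, 0.002, 0.966], [-0.001, 1.0, -0.002], [-0.966, -0.001, 0.259]]
shift cm [-0.12  0.03 -0.04] rot deg [-0.1   0.14  0.06] rows>= 0.0
```

View pics/z6.png

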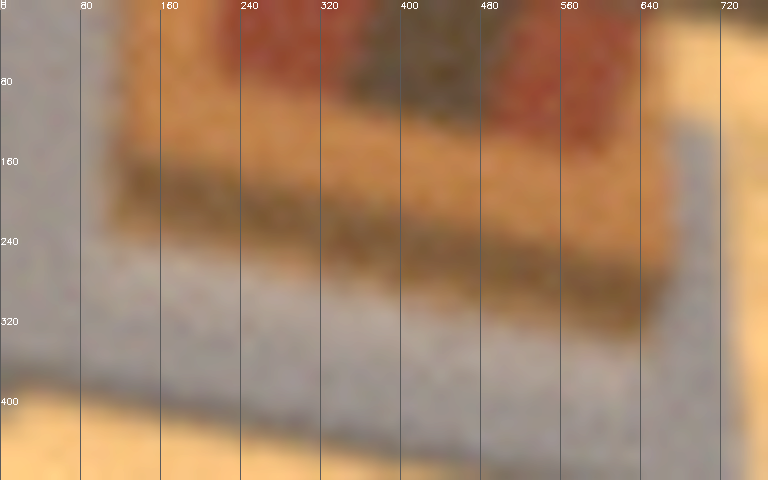

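Request:
carry_out(steps=[0.1,0,0,0,0,0,0,0.1,0,0,0,0,0,0,0.1,0,0,0,0,0,0])

```text
clock: 8.15
tool_pos: [0.5192, -0.1568, 0.1411]
tool_rot: [0.0, 0.609, -0.001, 0.793]
contact_force: [-0.1, -0.4, -2.0]
width: 0.0236
```

Request:
carry_out(steps=[0.1,0,0,0,0,0,0,0.1,0,0,0,0,0,0,0.1,0,0,0,0,0,0])

```text
clock: 8.4
tool_pos: [0.5195, -0.1569, 0.1402]
tool_rot: [0.0, 0.609, -0.001, 0.794]
contact_force: [0.1, -0.1, -2.0]
width: 0.0241
```

Request:
carry_out(steps=[0.1,0,0,0,0,0,0,0.1,0,0,0,0,0,0,0.1,0,0,0,0,0,0])

```text
clock: 8.65
tool_pos: [0.5198, -0.1569, 0.1393]
tool_rot: [0.0, 0.608, -0.001, 0.794]
contact_force: [-0.2, 0.3, -0.0]
width: 0.0237
```

```bash
python3 shot.py 7; python3 z.py 7
```

```text
{'clock': np.float64(8.65), 'tool_pos': array([ 0.5198, -0.1569,  0.1393]), 'contact_force': array([-0.2435,  0.285 , -0.0109]), 'moment': array([ 0.0412,  0.2932, -0.022 ]), 'width': np.float64(0.0237), 'joint_positions': array([-0.5778,  0.4962,  1.9133,  0.2834,  0.5276, -2.3776])}
[[0.259, 0.002, 0.966], [-0.001, 1.0, -0.002], [-0.966, -0.001, 0.26]]
```

View pics/z7.png

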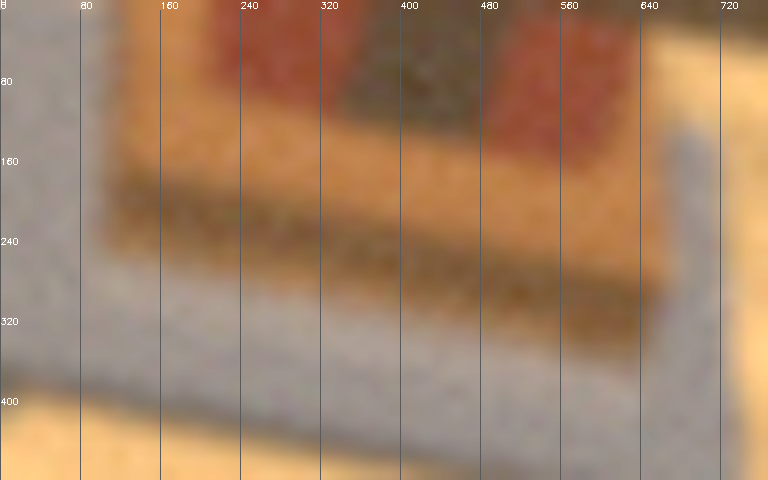

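Request:
carry_out(steps=[0.1,0,0,0,0,0,0,0.1,0,0,0,0,0,0,0.1,0,0,0,0,0,0])

```text
clock: 9.0
tool_pos: [0.52, -0.1569, 0.1384]
tool_rot: [0.0, 0.608, -0.001, 0.794]
contact_force: [-0.4, 0.1, 0.6]
width: 0.0235
```

Request:
carry_out(steps=[0,0,0,0,0,0,0])

```text
clock: 9.08
tool_pos: [0.52, -0.1569, 0.1384]
tool_rot: [0.0, 0.608, -0.001, 0.794]
contact_force: [-0.4, -0.1, 0.7]
width: 0.0239
```

Request:
carry_out(steps=[0.1,0,0,0,0,0,0,0.1,0,0,0,0,0,0,0.1,0,0,0,0,0,0])

```text
clock: 9.33
tool_pos: [0.5203, -0.1569, 0.1374]
tool_rot: [0.0, 0.608, -0.001, 0.794]
contact_force: [-1.5, -0.5, 1.6]
width: 0.0236
```

Request:
carry_out(steps=[0,0,0,0,0,0,0])

```text
clock: 9.42
tool_pos: [0.5203, -0.1569, 0.1374]
tool_rot: [0.0, 0.608, -0.001, 0.794]
contact_force: [-1.6, -0.2, 2.2]
width: 0.0239
```

Request:
carry_out(steps=[0,0,0,0,0,0,0])

```text
clock: 9.5
tool_pos: [0.5203, -0.1569, 0.1374]
tool_rot: [0.0, 0.608, -0.001, 0.794]
contact_force: [-1.2, 0.8, 1.9]
width: 0.0237
```

```bash
python3 shot.py 8; python3 z.py 8
```

```text
{'clock': np.float64(9.5), 'tool_pos': array([ 0.5203, -0.1569,  0.1374]), 'contact_force': array([-1.1752,  0.7868,  1.9498]), 'moment': array([ 0.106 ,  0.3591, -0.0126]), 'width': np.float64(0.0237), 'joint_positions': array([-0.5771,  0.5003,  1.9137,  0.2853,  0.5232, -2.3792])}
[[0.26, 0.002, 0.966], [-0.001, 1.0, -0.002], [-0.966, -0.001, 0.26]]
```

View pics/z8.png

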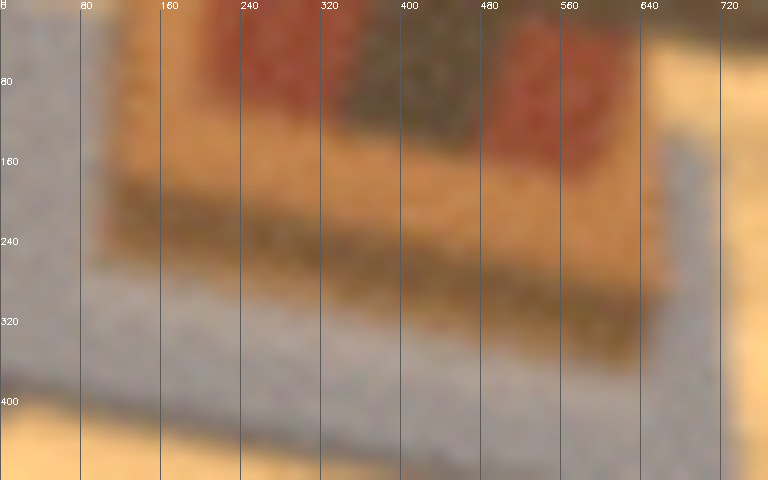

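Request:
carry_out(steps=[0.1,0,0,0,0,0,0,0.1,0,0,0,0,0,0,0.1,0,0,0,0,0,0])

```text
clock: 9.85
tool_pos: [0.5206, -0.1569, 0.1364]
tool_rot: [0.0, 0.608, -0.001, 0.794]
contact_force: [-1.3, -0.2, 2.9]
width: 0.0235
```

```bash
python3 - <<'E'
from plan import *
M=[];F=[]
for k in range(12):
    viewer.camera("side"); s=ctrl.sense(); M.append(s["moment"]); F.append(s["contact_force"])
F=np.array(F);M=np.array(M);print(F.mean(0),F.std(0),M.mean(0),M.std(0))
show()
for n in ("side","top"): cv2.imwrite(f"pics/{n}9.png",viewer.camera(n)[:,:,::-1])
E
python3 z.py 9
```

```text
[-1.3846612  -0.64716111  3.19361529] [0.3450801  0.64491751 0.43247427] [0.12534565 0.3370106  0.02248375] [0.02707605 0.02285646 0.03484698]
{'clock': np.float64(10.45), 'tool_pos': array([ 0.5206, -0.1569,  0.1364]), 'contact_force': array([-1.4769, -1.7202,  3.5973]), 'moment': array([ 0.119 ,  0.3083, -0.004 ]), 'width': np.float64(0.0237), 'joint_positions': array([-0.5768,  0.5025,  1.9138,  0.2863,  0.5209, -2.3801])}
[[0.26, 0.002, 0.966], [-0.001, 1.0, -0.002], [-0.966, -0.001, 0.26]]
```

View pics/z9.png

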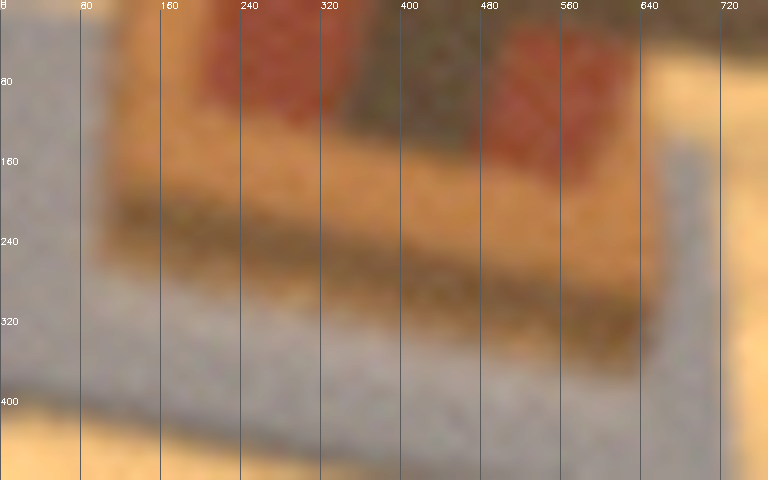

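```bash
python3 - <<'E'
import cv2
im=cv2.imread("pics/top9.png")
cv2.imwrite("pics/t9.png",cv2.convertScaleAbs(cv2.resize(im[170:250,290:380],None,fx=7,fy=7,interpolation=cv2.INTER_CUBIC),alpha=1.4))
E
```

```text
(no output)
```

View pics/t9.png

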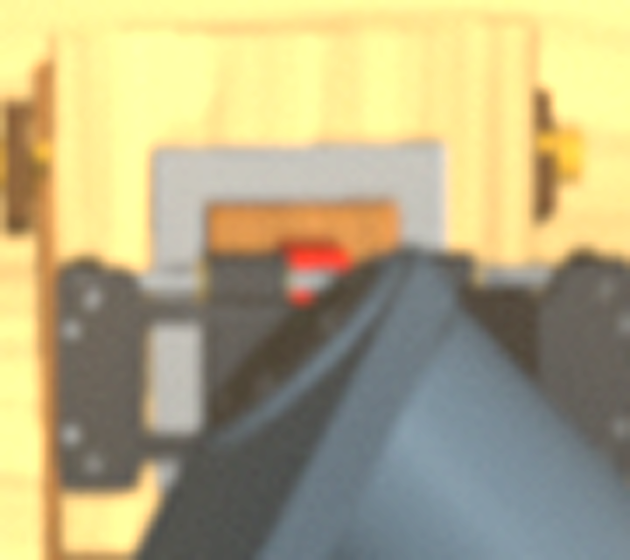

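View pics/side9.png

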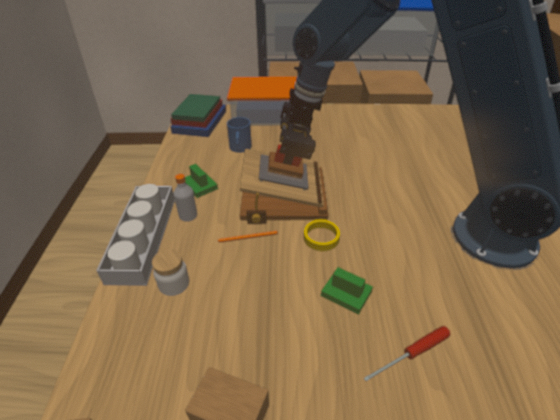

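```bash
python3 - <<'E'
from plan import *
print(ctrl.close_job()); show()
E
```

```text
the job is handed in; nothing more can be done
None
the job is handed in; nothing more can be done
```

I gripped the pressing block by its red handle, tilted it to the slope (tool at about 0.26 rad), laid it over the picture and pressed. I handed the job in at about 10.5 s with the grip still closed (opening 23.7 mm) and the block held pressed.

**What the last checks showed**
- **Press:** Normal force on the tile was about 5.9 N after subtracting the hanging load. That puts the plate at an estimated 4.9 mm of its 10 mm travel. The distance moved since first contact gives a slightly higher figure, 5.0–5.5 mm.
- **Placement:** In the side view the sole's edges met the tile's to within about 1 mm at first contact. The top view suggested the block sits about 1 mm to the robot's left of the tile's centre; I left that as it was.
- **Easel and other items:** In the last pictures the easel's board edge and the other items I could see were where they had been at the start.

**Checks that disagreed or fell short**
- **Slope angle:** The camera put the slope at about 0.24 rad, just below the stated minimum of 0.25. The gripped block also read about 0.02 rad low by the same method. I therefore set the tilt from the difference between block and tile, and flushness is good to about 0.01 rad from the images.
- **Pressure centre:** The moment readings hint that the pressure centre is 10–15 mm off the middle. Moment noise and the unknown sensor reference point mean I could not confirm this.

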